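# Load the cap feeder and set its hold-down

## Task

Load the cap feeder and set its hold-down: lift the tip-up tray by its bar handle until all five loose caps have slid into the hopper, and lower the tray back onto its rests. Then turn the thumbscrew above the chute clockwise until the hold-down shoe is fully seated on the cap below it, and from there back it off a quarter turn to give the caps running clearance. Finish still gripping the thumbscrew so that it cannot creep while a colleague tightens the lock nut; leave the beaker, label roll and scissors where they are.

Things in the scene. Friction and masses are not known exactly. Their poses are not given: they have to be found in the camera images.
- hopper (a point): the fixed cap feeder's open steel hopper (tray in front of it, chute to its right): this point is the middle of its mouth, level with the front and side rims 122 mm above the desk. x points from the tray across the hopper, y to its left, z up. Mouth inside 100 mm (x) by 124 mm (y), floor 45 to 75 mm below; the back wall stands 24 mm higher
- tray_hinge (a point): middle of the hinge pin of the tip-up tray, along the top of the hopper's front wall, 126 mm above the desk; axes as those of the hopper, the pin runs along y
- tray_handle (a point): centre of the tray's round bar handle, 10 mm thick, 72 mm long, along y, at the tray's end nearest the robot: 143 mm in front of the hinge pin and 30 mm above it with the tray down. 37 mm free between the bar and the tray's front wall. The bar can turn between the fingers while the tray tips. Axes as the hopper's with the tray down; they tilt with it
- tray (a joint): angle of the tip-up tray (aluminium, 105 x 114 mm, walls 26 mm, open at the hinge end, 0.32 kg) about its hinge: 0 level on its rests, growing as the handle is lifted up and over towards the hopper, stop at 1.45 rad; the caps slide out by 1.2 to 1.35 rad. Let go, it falls back by its own weight
- screw_head (a point): centre of the thumbscrew's flat spade head, upright on the bridge over the chute to the right of the hopper, 132 to 134 mm above the desk: 36 mm long (x), 9 mm thick (y), 22 mm high (z); grip it across its 9 mm thickness. x runs along the blade, z is the screw's axis, upwards. The lock nut and bridge lie 35 mm below this point
- thumbscrew (a joint): angle of the thumbscrew: 0 with the hold-down shoe seated on the cap in the chute (a firm stop), growing as it is backed off, anticlockwise seen from above; a right-hand thread, 3 mm a turn, so a quarter turn is 1.57 rad. It starts 1.0 to 2.7 rad off its seat, turns with about 0.06 N m of friction and stays where it is left
- cap_1_center (a point): one of five loose white ribbed screw caps that lie flat in the tip-up tray at the start, 31 mm across, 20 mm high, about 12 g; this point is its centre
- cap_2_center (a point): one of five loose white ribbed screw caps that lie flat in the tip-up tray at the start, 31 mm across, 20 mm high, about 12 g; this point is its centre
- cap_3_center (a point): one of five loose white ribbed screw caps that lie flat in the tip-up tray at the start, 31 mm across, 20 mm high, about 12 g; this point is its centre
- cap_4_center (a point): one of five loose white ribbed screw caps that lie flat in the tip-up tray at the start, 31 mm across, 20 mm high, about 12 g; this point is its centre
- cap_5_center (a point): one of five loose white ribbed screw caps that lie flat in the tip-up tray at the start, 31 mm across, 20 mm high, about 12 g; this point is its centre
- beaker_center (a point): a clear 250 ml beaker, 70 mm across and 90 mm high, standing under the filling nozzle, left of the tray handle; this point is half-way up; to be left alone
- label_roll_center (a point): a roll of bottle labels, 67 mm across and 45 mm high, standing left of the hopper; this point is its centre; to be left alone
- scissors_center (a point): a pair of scissors, 157 mm long, lying on the front right of the desk; this point is at the pivot, half-way up; to be left alone

How it is judged:
By the outcome, as a careful person would: the job done as asked, in the order asked, and still so for the second after the job is handed in, while the arm keeps its last pose, push and grip.
It also fails if it takes over 67 s, if anything falls off the work surface, if the arm or the gripper's body presses on something with over 40 N, if the wrist force passes 120 N, or if a joint passes its speed limit or range.

## Robot

A 6-joint arm with a two-finger parallel gripper is mounted at the origin on a cart in front of the work surface, level with it; the furniture and walls round the work are solid. World frame = base frame: x ahead of the robot, y to its left, z up, the work surface at z = 0. Lengths are in m, angles in rad, forces in N, time in s.
With the tool pointing down it reaches from about 0.425 to 1.125 m from the base axis. Payload 14.9 kg.
Tool frame: the origin (TCP) lies between the finger pads; the fingertips stand 22 mm ahead of it and the grasp point (between the pads) lies 3 mm ahead of it; z points along the fingers, y is the line along which they close (so a half turn about z gives the same grasp; the last joint's range is limited). The gripper opens to 91 mm and grips with 3 to 60 N. Pads are 32 mm wide; open, the fingers measure 118 mm over their backs; the gripper's body (76 mm by 178 mm) begins 60 mm behind the grasp point.
Start: joints at [-1.267, 0.379, 1.734, -0, 1.028, -0.033], TCP at [0.231, -0.661, 0.236] pointing down, gripper open.
Joint ranges: [-2.77, 2.77], [-0.74, 2.19], [0, 2.66], [-1.06, 4.2], [0.31, 2.87], [-3.08, 3.08]. Speed limits (rad/s): [1.89, 1.89, 2.39, 3.14, 3.14, 3.14].

## Interface

Orientations are given as a unit quaternion [x, y, z, w].
In Python, from plant import arm gives the robot as it stands.
- The arm moves only by the tool play_rows, never from a script. Its argument "rows" is a list of rows, each a list of 7 numbers: the shift along the world's x, y, z in m, then the turn, a rotation vector about the world's x, y, z in rad, then the opening, from 0 (shut) to 1 (fully open). In form: [[tx, ty, tz, rx, ry, rz, claw], ...]. A call has 1 to 10 rows; each row is the pose to reach, as a shift and turn from the pose commanded when the call began; what a row does not reach only later rows make up. A row lasts 1/12 s, in which the tool goes at most 41.7 mm and 7.16 degrees, less where a joint would pass 70% of its speed; a pose out of reach is approached as far as the arm can. A call with a gripper value outside its range is refused whole. The fingers move at their own pace and stop on an object; "squeeze" is the grip in N (left out, the last holds). Time passes only in rows, so rows that repeat a pose let the fingers close. It gives the time, the measured TCP pose, the force, the opening and the grip force at its end, in the units of the state.
- arm.sense(): the state, without advancing time (a new reading comes with each control period).
- arm.get_image(name): name is "scene" or "top" or "wrist"; returns a dict with "frame" (384x512x3 uint8, blue, green, red), "range_z" (384x512 float32, m along the optical axis (not along the pixel's ray), 0 where there is no reading), "fx", "fy", "cx", "cy" (pixels), "dist_coeffs" ([k1, k2, p1, p2, k3] as OpenCV has them; the pictures are not rectified), "view" (4x4, takes a point from world to camera coordinates). Camera axes: x right, y down, z forward; pixel columns grow to the right and rows downward; lengths in m; the calibration is good to about 2 mm. A picture is of the moment at which its call begins.
- arm.close_job(): hands the job in; it is judged then, once.
The state is a dict: "t": time; "joint_positions": joint angles; "dq": joint speeds; "effort": joint torques, N m; "tool_pos": TCP position; "tcp_rot": TCP orientation; "force": force on the tool from outside, world axes, zero at the start; "ft_torque": the same for the moment, N m; "gripper_width": opening from 0.0 (shut) to 1.0 (fully open); "gripper_force": force on a finger pad.
Only numpy, scipy, OpenCV 4.12 (cv2) and the standard library are available. Lean on these libraries where they do the work, as an engineer would, in place of code of your own. Each camera call takes 0.05 s, during which the arm holds its last target. There are 200 camera calls.

## Working session

There is one attempt and no reset: what is moved stays moved. The work goes in short steps, Python scripts to look and compute and a tool call to move; the robot and the scene stay as the last step left them, time stands still between calls to the robot, and variables do not carry over. Pictures are saved under pics/ and viewed, at most 10 in all, crops included, and the job is handed in when it is done.

Besides the shell and the picture viewer there is one more tool, called after "Call:" by a JSON object that holds its "method" and its "body", one argument or row to a line. play_rows: Moves the arm, as the interface text tells. Its arguments: {"type":"object","properties":{"rows":{"type":"array"},"squeeze":{"type":"number"}},"required":["rows"]}

```bash
mkdir -p pics; cat > h.py <<'E'
import numpy as np, cv2
from plant import arm
def pts(im):
    h,w=im["range_z"].shape
    K=np.array([[im["fx"],0,im["cx"]],[0,im["fy"],im["cy"]],[0,0,1.]])
    u,v=np.meshgrid(np.arange(w),np.arange(h))
    p=cv2.undistortPoints(np.stack([u,v],-1).reshape(-1,1,2).astype(np.float64),K,np.array(im["dist_coeffs"],float)).reshape(h,w,2)
    z=im["range_z"].astype(float)
    c=np.stack([p[...,0]*z,p[...,1]*z,z,np.ones_like(z)],-1)
    P=(c@np.linalg.inv(np.array(im["view"])).T)[...,:3]; P[z==0]=np.nan
    return P
E
python3 - <<'E'
from h import *
for n in("scene","top"):
    im=arm.get_image(n); cv2.imwrite(f"pics/{n}0.png",im["frame"]); np.save(f"{n}0.npy",pts(im))
    print(n,np.linalg.inv(np.array(im["view"])).round(2).tolist())
print(arm.sense())
E
```

```text
scene [[-0.7, -0.5, 0.51, 0.05], [-0.72, 0.49, -0.5, 0.31], [0.0, -0.71, -0.7, 0.75], [0.0, 0.0, 0.0, 1.0]]
top [[-0.01, -1.0, 0.09, 0.42], [-1.0, 0.01, -0.03, -0.12], [0.03, -0.09, -1.0, 0.97], [0.0, 0.0, 0.0, 1.0]]
{'t': 0.1, 'joint_positions': array([-1.26726624e+00,  3.79328328e-01,  1.73472199e+00, -2.85236943e-05,
        1.02848325e+00, -3.32905462e-02]), 'dq': array([ 0.00108734, -0.0029246 , -0.00038656,  0.00121568,  0.00136685,
        0.00100148]), 'effort': array([ 4.93274783e-04, -7.65044188e+01, -4.35296273e+01,  6.52835425e-02,
        3.98145185e-02,  1.29689403e-05]), 'tool_pos': array([ 0.23123861, -0.66035527,  0.23537346]), 'tcp_rot': array([ 9.85851124e-01,  1.67622613e-01, -7.54753228e-05, -4.64522283e-04]), 'force': array([-0.62479426,  0.15343437,  0.087614  ]), 'ft_torque': array([ 0.04106528, -0.03416137, -0.0047729 ]), 'gripper_force': 0.0, 'gripper_width': 0.9967863223400767}
```

View pics/scene0.png

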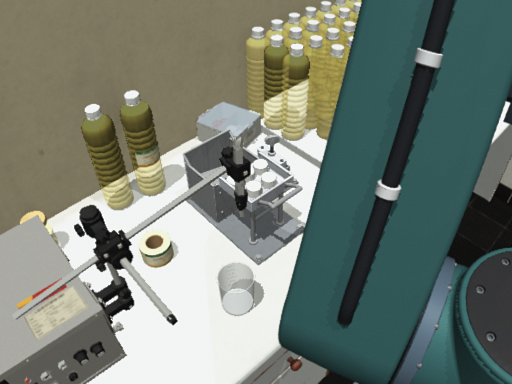

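View pics/top0.png

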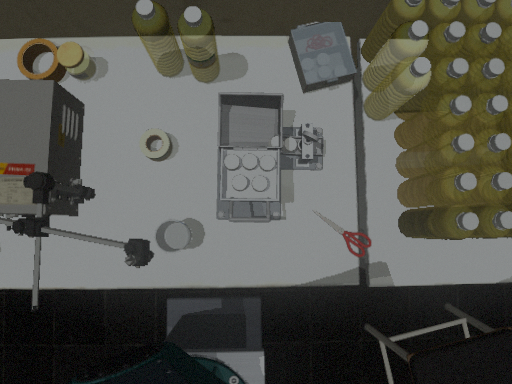

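The scene view shows the feeder around (240,185), with the nozzle stand in front of it. The top view shows the hopper at (250,120), tray at (250,172), handle near (250,215), screw near (308,140), beaker (177,235) and scissors (345,232).

```bash
python3 - <<'E'
from h import *
P=np.load("top0.npy"); im=cv2.imread("pics/top0.png")
c=im[85:225,205:335]; cv2.imwrite("pics/c1.png",cv2.resize(c,None,fx=4.2,fy=4.2,interpolation=cv2.INTER_CUBIC))
Z=P[...,2]
np.set_printoptions(linewidth=220,precision=0,suppress=True)
print("z mm handle rows"); print("cols",np.arange(216,290,4))
for r in range(192,224,2): print(r,(1000*Z[r,216:290:4]).round())
print("screw cols",np.arange(286,328,2))
for r in range(118,166,2): print(r,(1000*Z[r,286:328:2]).round())
for a,b,n in((130,260,"nozzle"),):
    for q in((250,138),(240,130),(190,40),(235,90),(243,130),(262,137),(194,80)): print(q,P[q]*1000)
for q in((98,220),(98,282),(147,220),(147,280),(235,177),(145,155)): print(q,P[q]*1000)
E
```

```text
z mm handle rows
cols [216 220 224 228 232 236 240 244 248 252 256 260 264 268 272 276 280 284 288]
192 [ -3. 153. 127. 127. 130. 126. 126. 129. 129. 127. 128. 127. 129. 127. 126. 126.   5.  -5.  -1.]
194 [ -2. 153. 127. 127. 128. 128. 129. 130. 126. 128. 128. 127. 130. 126. 128. 126.   5.  -3.  -0.]
196 [ -2. 154. 127. 128. 127. 126. 127. 129. 126. 128. 128. 130. 129. 128. 127. 129.   3.  -1.  -2.]
198 [ -3. 150. 151. 152. 151. 150. 129. 128. 130. 128. 130. 125. 128. 139. 127. 127.   4.  -2.  -0.]
200 [ -1. 150. 153. 149. 150. 154. 156. 151. 157. 152. 152. 152. 152. 155. 155. 155.   6.  -1.   0.]
202 [ -1.   9.   7.   8. 144.   4.   9.   5.   9.   8.   6.   8.   7. 145.   9.   9.   6.  -2.  -2.]
204 [ -2.   6.   8.   6. 149.   6.   5.   5.   7.   4.   6.   6.   5. 149.   8.   5.   8.  -1.  -2.]
206 [ -0.   7.   4.   6. 149.   8.   6.   4.   4.   8.  10.   8.   7. 148.   6.   5.   4.  -2.  -1.]
208 [ -0.   8.   9.   9. 153.  11.   4.   7.   3.   8.   3.   9.   7. 152.   9.   5.   7.  -1.  -1.]
210 [  1.   6.   7.   6. 153.   8.   4.   5.   7.   7.   7.   5.   6. 154.   8.   9.   4.  
[... 2623 characters left out ...]
  6.  6. 59. 89. 89. 87. 89. 90. 85.  6.  7.  7.  4. -0.  0. -2.]
160 [ 7.  7.  7.  5.  7. 13. 27. 58. 65. 66. 63. 64. 61.  8.  7.  3.  8. 10. -1. -2. -4.]
162 [ 8.  6.  8.  5.  6. 10. 25. 35. 35. 36. 42. 36.  5.  8.  5.  8.  5.  8.  1. -2.  1.]
164 [ 5.  7.  7.  4.  5. 10. 11. 12. 11. 12. 10. 17.  5.  7.  5.  8. 13. 11. -3. -1. -2.]
(250, 138) [395.  32. 375.]
(240, 130) [409.  44. 372.]
(190, 40) [487. 205. 309.]
(235, 90) [417. 112. 342.]
(243, 130) [406.  40. 386.]
(262, 137) [379.  33. 377.]
(194, 80) [494. 203. 148.]
(98, 220) [688. -71. 135.]
(98, 282) [ 686. -196.  138.]
(147, 220) [591. -69. 115.]
(147, 280) [ 588. -191.  122.]
(235, 177) [411.  35.   3.]
(145, 155) [619.  88.   0.]
```

View pics/c1.png

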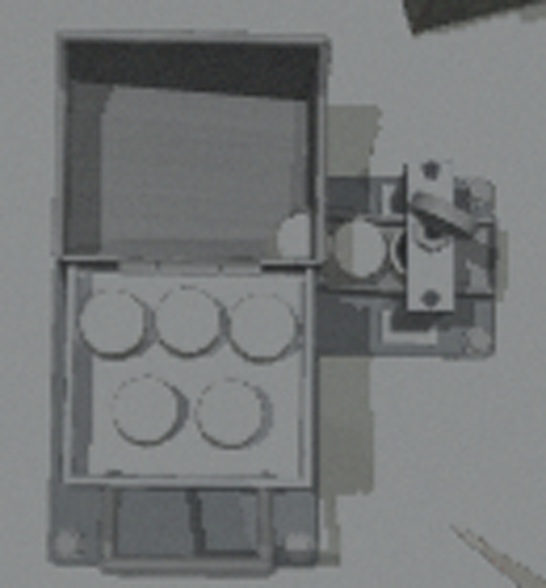

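The crop shows the tray with five caps, the bar handle at (188,565), and the spade head at (445,212), yawed off the feeder's x axis. Next I'll fit these in metres.

```bash
python3 - <<'E'
from h import *
P=np.load("top0.npy")
np.set_printoptions(precision=4,suppress=True)
def fit(m,n):
    p=P[m]; c=p.mean(0); xy=(p[:,:2]-c[:2]).astype(np.float32)
    r=cv2.minAreaRect(xy); w,v=np.linalg.eigh(np.cov(xy.T)); a=v[:,1]
    print(n,len(p),c,"yaw",np.arctan2(a[1],a[0]),"rect",np.array(r[0])+c[:2],r[1],r[2])
M=np.zeros(P.shape[:2],bool)
def box(r0,r1,c0,c1,z0,z1):
    m=M.copy(); m[r0:r1,c0:c1]=True; return m&(P[...,2]>z0)&(P[...,2]<z1)
fit(box(217,224,226,275,.145,.17),"bar")
fit(box(128,145,298,322,.135,.15),"head")
fit(box(118,162,298,318,.083,.094),"bridge")
fit(box(84,97,215,290,.138,.156),"backrim")
fit(box(185,203,215,290,.142,.157),"traywall")
Z=P[...,2]; 
m=(Z>.05)&(P[...,1]<-.30)&(P[...,0]>.3); q=P[m]
d=np.hypot(q[:,0]-.6,q[:,1]+.245); i=np.argsort(d)[:6]; print(q[i],d[i])
E
```

```text
bar 211 [ 0.4418 -0.1266  0.1588] yaw 1.5517819311556071 rect [ 0.441  -0.1263] (0.08068916201591492, 0.009623697027564049) 89.1565933227539
head 82 [ 0.6079 -0.2522  0.1403] yaw 1.0973639786688407 rect [ 0.6082 -0.2521] (0.033338241279125214, 0.009205423295497894) 60.884422302246094
bridge 308 [ 0.6048 -0.2512  0.0886] yaw 3.11758152152325 rect [ 0.6081 -0.2516] (0.02387520670890808, 0.0779895931482315) 88.44935607910156
backrim 215 [ 0.6927 -0.1305  0.1454] yaw 1.5470689603557037 rect [ 0.6929 -0.1323] (0.1310640126466751, 0.008191301487386227) 89.37793731689453
traywall 342 [ 0.4919 -0.1265  0.1504] yaw 1.5738017225385534 rect [ 0.4919 -0.1279] (0.11481275409460068, 0.03346946835517883) 89.46379089355469
[[ 0.7471 -0.3052  0.0613]
 [ 0.7506 -0.3002  0.0643]
 [ 0.749  -0.305   0.0625]
 [ 0.7502 -0.3022  0.0654]
 [ 0.7474 -0.3099  0.0605]
 [ 0.7486 -0.307   0.0636]] [0.1589 0.1604 0.1606 0.1608 0.161  0.161 ]
```

Call:
{"method": "play_rows", "body": {
  "rows": [
    [-0.005,0.04,0.02,0,0,0.12,0.42],
    [-0.01,0.08,0.04,0,0,0.24,0.42],
    [-0.01,0.12,0.05,0,0,0.36,0.42],
    [-0.01,0.16,0.05,0,0,0.48,0.42],
    [-0.01,0.2,0.05,0,0,0.6,0.42],
    [0.01,0.235,0.05,0,0,0.72,0.42],
    [0.03,0.27,0.05,0,0,0.84,0.42],
    [0.05,0.3,0.05,0,0,0.96,0.42],
    [0.07,0.33,0.05,0,0,1.08,0.42],
    [0.09,0.36,0.05,0,0,1.2,0.42]
  ]
}}

```text
t: 0.93
tool_pos: [0.3217, -0.299, 0.2859]
tcp_rot: [0.717, 0.697, -0.0, 0.0]
force: [0.3, -0.2, 0.1]
gripper_width: 0.42
gripper_force: 0.0
```

Call:
{"method": "play_rows", "body": {
  "rows": [
    [0.02,0.03,-0.005,0,0,0.015,0.42],
    [0.04,0.06,-0.01,0,0,0.015,0.42],
    [0.06,0.09,-0.015,0,0,0.015,0.42],
    [0.08,0.12,-0.02,0,0,0.015,0.42],
    [0.1,0.15,-0.02,0,0,0.015,0.42],
    [0.12,0.175,-0.02,0,0,0.015,0.42],
    [0.12,0.175,-0.02,0,0,0.015,0.42],
    [0.12,0.175,-0.02,0,0,0.015,0.42]
  ]
}}

```text
t: 1.6
tool_pos: [0.4417, -0.1246, 0.2657]
tcp_rot: [0.713, 0.701, -0.0, -0.0]
force: [-0.3, -0.1, -0.4]
gripper_width: 0.419
gripper_force: 0.0
```

```bash
python3 - <<'E'
from h import *
im=arm.get_image("wrist"); P=pts(im); cv2.imwrite("pics/w1.png",im["frame"])
m=(P[...,2]>.145)&(P[...,2]<.17)&(P[...,0]<.465)&(P[...,0]>.42)
p=P[m]; p=p[abs(p[:,1]+.1265)<.028]; print(len(p),p.mean(0),np.median(p,0),p.min(0),p.max(0))
E
```

```text
551 [ 0.44390749 -0.12594982  0.16063599] [ 0.44391384 -0.12589467  0.1608935 ] [ 0.4383657  -0.15449316  0.15480239] [ 0.44899873 -0.09851441  0.16335444]
```

View pics/w1.png

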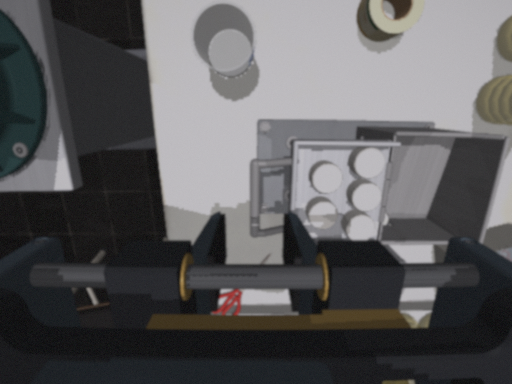

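The wrist view shows the bar at about x=258 px, roughly midway between the fingers. The tray still holds all five caps. I'll descend and grip.

Call:
{"method": "play_rows", "body": {
  "rows": [
    [0.001,0,-0.03,0,0,0,0.42],
    [0.001,0,-0.06,0,0,0,0.42],
    [0.001,0,-0.085,0,0,0,0.42],
    [0.001,0,-0.107,0,0,0,0.42],
    [0.001,0,-0.107,0,0,0,0.42],
    [0.001,0,-0.107,0,0,0,0.0],
    [0.001,0,-0.107,0,0,0,0.0],
    [0.001,0,-0.107,0,0,0,0.0],
    [0.001,0,-0.107,0,0,0,0.0],
    [0.001,0,-0.107,0,0,0,0.0]
  ],
  "squeeze": 15
}}

```text
t: 2.48
tool_pos: [0.4422, -0.1259, 0.1598]
tcp_rot: [0.714, 0.7, -0.0, 0.0]
force: [-0.4, -3.4, 12.9]
gripper_width: 0.103
gripper_force: 15.0
```

Call:
{"method": "play_rows", "body": {
  "rows": [
    [0.0015,0,0.006,0,0,0,0],
    [0.003,0,0.011,0,0,0,0],
    [0.005,0,0.018,0,0,0,0],
    [0.007,0,0.023,0,0,0,0],
    [0.009,0,0.028,0,0,0,0],
    [0.012,0,0.0345,0,0,0,0],
    [0.0153,0,0.041,0,0,0,0],
    [0.019,0,0.047,0,0,0,0],
    [0.023,0,0.0533,0,0,0,0],
    [0.023,0,0.0533,0,0,0,0]
  ]
}}

```text
t: 3.32
tool_pos: [0.4643, -0.1262, 0.2136]
tcp_rot: [0.713, 0.701, -0.002, -0.001]
force: [-17.9, -9.4, 9.4]
gripper_width: 0.106
gripper_force: 15.0
```

Call:
{"method": "play_rows", "body": {
  "rows": [
    [0.003,-0.0015,0.0075,0,0,0,0],
    [0.0074,-0.0015,0.013,0,0,0,0],
    [0.0123,-0.0015,0.0185,0,0,0,0],
    [0.0174,-0.0015,0.0237,0,0,0,0],
    [0.0228,-0.0015,0.0286,0,0,0,0],
    [0.0284,-0.0015,0.0332,0,0,0,0],
    [0.0343,-0.0015,0.0376,0,0,0,0],
    [0.0404,-0.0015,0.0417,0,0,0,0],
    [0.0466,-0.0015,0.0454,0,0,0,0],
    [0.0531,-0.0015,0.0488,0,0,0,0]
  ]
}}

```text
t: 4.15
tool_pos: [0.5188, -0.1277, 0.2622]
tcp_rot: [0.714, 0.7, -0.0, 0.0]
force: [-5.1, -4.4, 5.2]
gripper_width: 0.106
gripper_force: 15.0
```

Call:
{"method": "play_rows", "body": {
  "rows": [
    [0.0066,-0.0005,0.0034,0,0,0,0],
    [0.0133,-0.0005,0.0062,0,0,0,0],
    [0.0203,-0.0005,0.0086,0,0,0,0],
    [0.0272,-0.0005,0.0107,0,0,0,0],
    [0.0344,-0.0005,0.0125,0,0,0,0],
    [0.0416,-0.0005,0.014,0,0,0,0],
    [0.0488,-0.0005,0.015,0,0,0,0],
    [0.056,-0.0005,0.0156,0,0,0,0],
    [0.0634,-0.0005,0.016,0,0,0,0],
    [0.0634,-0.0005,0.016,0,0,0,0]
  ]
}}

```text
t: 4.98
tool_pos: [0.5834, -0.1282, 0.2776]
tcp_rot: [0.714, 0.7, -0.0, 0.001]
force: [0.3, -6.0, 4.1]
gripper_width: 0.104
gripper_force: 15.0
```

```bash
python3 - <<'E'
from h import *
a=arm.get_image("scene")["frame"][90:290,150:350]; b=arm.get_image("top")["frame"][70:230,190:340]
a=cv2.resize(a,(400,400));b=cv2.resize(b,(375,400)); cv2.imwrite("pics/up.png",np.hstack([a,b])); print(arm.sense()["force"])
E
```

```text
[-0.32705486 -6.58745839  1.48004604]
```

View pics/up.png

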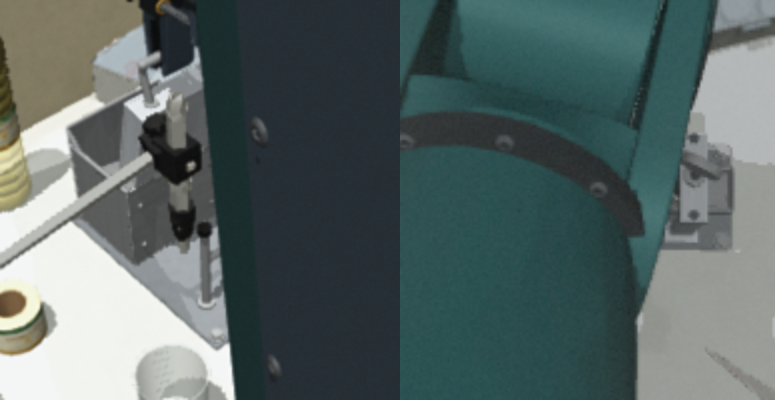

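The tray stands tipped up in the left crop, but the arm hides the caps in both. I'll tip slightly further, dwell, then look with the wrist camera.

Call:
{"method": "play_rows", "body": {
  "rows": [
    [0.005,-0.0005,0,0,0,0,0],
    [0.0105,-0.0005,0,0,0,0,0],
    [0.0105,-0.0005,0,0,0,0,0],
    [0.0105,-0.0005,0,0,0,0,0],
    [0.0105,-0.0005,0,0,0,0,0],
    [0.0105,-0.0005,0,0,0,0,0],
    [0.0105,-0.0005,0,0,0,0,0],
    [0.0105,-0.0005,0,0,0,0,0],
    [0.0105,-0.0005,0,0,0,0,0],
    [0.0105,-0.0005,0,0,0,0,0]
  ]
}}

```text
t: 5.92
tool_pos: [0.5926, -0.1284, 0.2774]
tcp_rot: [0.714, 0.7, 0.0, 0.0]
force: [0.5, -5.4, 4.7]
gripper_width: 0.107
gripper_force: 15.0
```

```bash
python3 - <<'E'
from h import *
cv2.imwrite("pics/w2.png",arm.get_image("wrist")["frame"]); print(arm.sense()["force"])
E
```

```text
[ 0.70968134 -3.80942413  3.54561057]
```

View pics/w2.png

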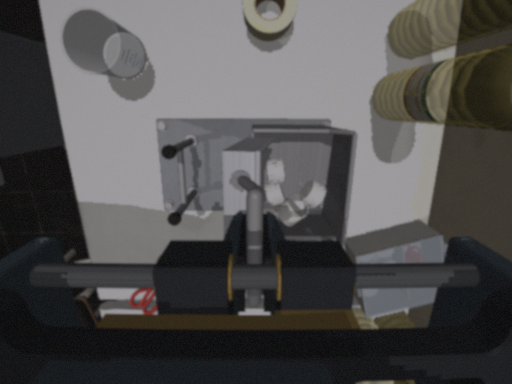

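The wrist view shows the tipped tray empty and caps in the hopper around (275,170)–(315,195). I'll lower the tray now and count them afterwards.

Call:
{"method": "play_rows", "body": {
  "rows": [
    [-0.0179,0,-0.0003,0,0,0,0],
    [-0.0323,0,-0.0019,0,0,0,0],
    [-0.0467,0,-0.0051,0,0,0,0],
    [-0.0606,0,-0.0096,0,0,0,0],
    [-0.0739,0,-0.0155,0,0,0,0],
    [-0.0866,0,-0.0226,0,0,0,0],
    [-0.0986,0,-0.0311,0,0,0,0],
    [-0.1096,0,-0.0406,0,0,0,0],
    [-0.1196,0,-0.0512,0,0,0,0],
    [-0.1285,0,-0.0628,0,0,0,0]
  ]
}}

```text
t: 6.8
tool_pos: [0.4632, -0.1271, 0.2137]
tcp_rot: [0.714, 0.7, 0.001, -0.0]
force: [6.2, 8.6, -5.0]
gripper_width: 0.106
gripper_force: 15.0
```

Call:
{"method": "play_rows", "body": {
  "rows": [
    [-0.0045,0,-0.006,0,0,0,0],
    [-0.0083,0,-0.0124,0,0,0,0],
    [-0.0115,0,-0.0185,0,0,0,0],
    [-0.0145,0,-0.0255,0,0,0,0],
    [-0.0172,0,-0.0322,0,0,0,0],
    [-0.0197,0,-0.0395,0,0,0,0],
    [-0.0212,0,-0.0455,0,0,0,0],
    [-0.0226,0,-0.051,0,0,0,0],
    [-0.0231,0,-0.053,0,0,0,0],
    [-0.0231,0,-0.053,0,0,0,0]
  ]
}}

```text
t: 7.63
tool_pos: [0.4421, -0.1279, 0.1619]
tcp_rot: [0.714, 0.7, 0.001, 0.001]
force: [6.4, 3.8, 3.1]
gripper_width: 0.106
gripper_force: 15.0
```

Call:
{"method": "play_rows", "body": {
  "rows": [
    [0,0,-0.001,0,0,0,0],
    [0,0,-0.002,0,0,0,0],
    [0,0,-0.002,0,0,0,0],
    [0,0,-0.002,0,0,0,0.15],
    [0,0,-0.002,0,0,0,0.4],
    [0,0,-0.002,0,0,0,0.4],
    [0,0,-0.002,0,0,0,0.4],
    [0,0,-0.002,0,0,0,0.4]
  ]
}}

```text
t: 8.3
tool_pos: [0.4405, -0.1281, 0.1591]
tcp_rot: [0.714, 0.7, -0.0, -0.0]
force: [-0.2, 0.8, 0.3]
gripper_width: 0.389
gripper_force: 0.0
```

Call:
{"method": "play_rows", "body": {
  "rows": [
    [0,0,0.035,0,0,0,0.4],
    [0,0,0.07,0,0,0,0.4],
    [0.02,-0.01,0.09,0,0,-0.08,0.4],
    [0.05,-0.035,0.09,0,0,-0.16,0.4],
    [0.08,-0.06,0.09,0,0,-0.24,0.4],
    [0.11,-0.08,0.09,0,0,-0.32,0.4],
    [0.14,-0.1,0.09,0,0,-0.4,0.4],
    [0.1675,-0.124,0.09,0,0,-0.47,0.4],
    [0.1675,-0.124,0.09,0,0,-0.47,0.4],
    [0.1675,-0.124,0.09,0,0,-0.47,0.4]
  ]
}}

```text
t: 9.13
tool_pos: [0.6087, -0.2529, 0.2483]
tcp_rot: [0.857, 0.515, -0.0, -0.0]
force: [-0.6, 0.2, -0.3]
gripper_width: 0.401
gripper_force: 0.0
```

```bash
python3 - <<'E'
from h import *
np.set_printoptions(precision=4,suppress=True)
im=arm.get_image("wrist"); P=pts(im); cv2.imwrite("pics/w3.png",im["frame"])
s=arm.sense(); print(s["tool_pos"],s["joint_positions"],s["tcp_rot"])
m=(P[...,2]>.133)&(P[...,2]<.155)&(np.hypot(P[...,0]-.608,P[...,1]+.252)<.03)
p=P[m]; xy=p[:,:2].astype(np.float32); r=cv2.minAreaRect(xy); w,v=np.linalg.eigh(np.cov(xy.T)); print(len(p),p.mean(0),np.percentile(p[:,2],95),v[:,1],np.arctan2(*v[::-1,1]),r)
E
```

```text
[ 0.6078 -0.2521  0.2484] [-0.4286  0.3012  1.8156  0.0001  1.0263  0.06  ] [ 0.8572  0.515  -0.0004 -0.0006]
295 [ 0.6119 -0.252   0.1426] 0.14496109235498728 [0.4666 0.8845] 1.0853642046921173 ((0.611015260219574, -0.2536759078502655), (0.032221611589193344, 0.008037428371608257), 62.10823440551758)
```

View pics/w3.png

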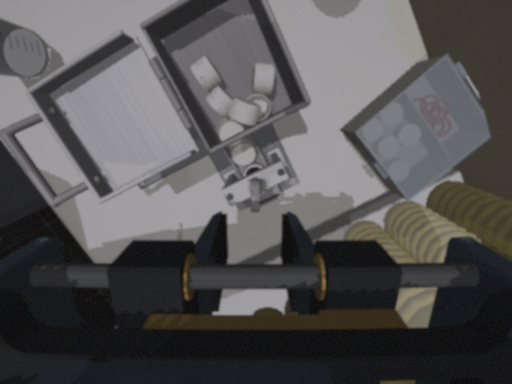

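The wrist view shows the tray down and empty, with five caps plus the original one in the hopper at (200–270,65–135). The blade, near (257,190), sits between the fingers. I'll descend and grip.

Call:
{"method": "play_rows", "body": {
  "rows": [
    [0.001,0,-0.03,0,0,0,0.4],
    [0.002,0,-0.06,0,0,0,0.4],
    [0.002,0,-0.09,0,0,0,0.4],
    [0.002,0,-0.112,0,0,0,0.4],
    [0.002,0,-0.112,0,0,0,0.4],
    [0.002,0,-0.112,0,0,0,0],
    [0.002,0,-0.112,0,0,0,0],
    [0.002,0,-0.112,0,0,0,0],
    [0.002,0,-0.112,0,0,0,0],
    [0.002,0,-0.112,0,0,0,0]
  ],
  "squeeze": 30
}}

```text
t: 10.02
tool_pos: [0.6104, -0.2522, 0.1386]
tcp_rot: [0.857, 0.515, 0.0, 0.0]
force: [-4.3, 2.6, 13.2]
gripper_width: 0.097
gripper_force: 30.0
```

```bash
cat > s.py <<'E'
from h import *
np.set_printoptions(precision=4,suppress=True)
s=arm.sense(); q=s["tcp_rot"]; print(s["tool_pos"],"yaw",2*np.arctan2(q[1],q[0])-np.pi/2,"q6",s["joint_positions"][5],"F",s["force"],"M",s["ft_torque"],s["gripper_width"]*91,s["effort"][5])
E
python3 s.py
```

```text
[ 0.6104 -0.2522  0.1386] yaw -0.48892118545519003 q6 0.06170171912870227 F [-4.2876  2.6166 13.1529] M [0.5951 0.9723 0.0445] 8.808155627326501 0.0472269079182297
```

Call:
{"method": "play_rows", "body": {
  "rows": [
    [0,0,0.0015,0,0,-0.04,0],
    [0,0,0.0015,0,0,-0.08,0],
    [0,0,0.0015,0,0,-0.13,0],
    [0,0,0.0015,0,0,-0.18,0],
    [0,0,0.0014,0,0,-0.24,0],
    [0,0,0.0013,0,0,-0.3,0],
    [0,0,0.0013,0,0,-0.36,0],
    [0,0,0.0013,0,0,-0.42,0],
    [0,0,0.0013,0,0,-0.48,0],
    [0,0,0.0013,0,0,-0.54,0]
  ]
}}

```text
t: 10.85
tool_pos: [0.6105, -0.2525, 0.1388]
tcp_rot: [0.964, 0.266, 0.0, 0.0]
force: [3.7, -2.1, -7.3]
gripper_width: 0.102
gripper_force: 30.0
```

```bash
python3 s.py
```

```text
[ 0.6105 -0.2525  0.1388] yaw -1.031791620784082 q6 0.6046402048790565 F [ 3.6939 -2.1445 -7.2905] M [-0.5889 -0.6731  0.0677] 9.241700520175819 -1.4314604178071022
```

Call:
{"method": "play_rows", "body": {
  "rows": [
    [0,0,-0.0005,0,0,-0.05,0],
    [0,0,-0.0005,0,0,-0.1,0],
    [0,0,-0.0005,0,0,-0.15,0],
    [0,0,-0.0005,0,0,-0.2,0],
    [0,0,-0.0006,0,0,-0.25,0],
    [0,0,-0.0006,0,0,-0.3,0],
    [0,0,-0.0006,0,0,-0.35,0]
  ]
}}

```text
t: 11.43
tool_pos: [0.6107, -0.2528, 0.1385]
tcp_rot: [0.996, 0.095, 0.001, 0.001]
force: [1.9, -4.7, -4.6]
gripper_width: 0.094
gripper_force: 30.0
```

```bash
python3 s.py
```

```text
[ 0.6107 -0.2528  0.1385] yaw -1.3811260400212424 q6 0.9541210618368182 F [ 1.9491 -4.7161 -4.6386] M [-1.1128 -0.4316  0.0556] 8.55010752733055 -1.180453598499298
```

Call:
{"method": "play_rows", "body": {
  "rows": [
    [0,-0.0003,-0.0003,0,0,-0.05,0],
    [0,-0.0003,-0.0003,0,0,-0.1,0],
    [0,-0.0003,-0.0003,0,0,-0.15,0],
    [0,-0.0003,-0.0003,0,0,-0.2,0],
    [0,-0.0003,-0.0004,0,0,-0.25,0],
    [0,-0.0003,-0.0004,0,0,-0.3,0]
  ]
}}

```text
t: 11.93
tool_pos: [0.6107, -0.2532, 0.1383]
tcp_rot: [0.999, -0.055, 0.001, 0.001]
force: [1.6, -4.3, -0.5]
gripper_width: 0.109
gripper_force: 30.4
```

```bash
python3 s.py
```

```text
[ 0.6107 -0.2532  0.1383] yaw -1.6802336910659306 q6 1.2530819347718265 F [ 1.5605 -4.2817 -0.5472] M [-0.6002 -0.1359  0.9031] 9.89209747573361 -0.2924121916294098
```

Call:
{"method": "play_rows", "body": {
  "rows": [
    [0,0,0,0,0,0.02,0],
    [0,0,0,0,0,0.02,0]
  ]
}}

```text
t: 12.1
tool_pos: [0.6107, -0.253, 0.1383]
tcp_rot: [0.999, -0.042, 0.001, 0.001]
force: [1.1, -3.8, 1.9]
gripper_width: 0.105
gripper_force: 30.1
```

```bash
python3 s.py
```

```text
[ 0.6107 -0.253   0.1383] yaw -1.654748889569669 q6 1.2275144143761874 F [ 1.0723 -3.7596  1.9447] M [-0.8787 -0.0729  0.8058] 9.575050385615366 0.8851053938269615
```

Call:
{"method": "play_rows", "body": {
  "rows": [
    [0,0,0,0,0,0.03,0],
    [0,0,0,0,0,0.03,0]
  ]
}}

```text
t: 12.27
tool_pos: [0.6107, -0.2531, 0.1383]
tcp_rot: [1.0, -0.027, 0.001, 0.001]
force: [0.4, -4.8, 2.8]
gripper_width: 0.101
gripper_force: 30.0
```

```bash
python3 s.py
```

```text
[ 0.6107 -0.2531  0.1383] yaw -1.6247289329978791 q6 1.1973367458726152 F [ 0.3523 -4.7712  2.7872] M [-1.1536 -0.0673  0.5331] 9.164093538234022 -0.024592028930783272
```

Seat found: torque rose to 0.9 N m, and extrapolating it back puts contact at tool yaw of about -1.57. I'll back off to about 0.

Call:
{"method": "play_rows", "body": {
  "rows": [
    [0,0,0,0,0,0.05,0],
    [0,0,0.0,0,0,0.12,0],
    [0,0,0.0001,0,0,0.2,0],
    [0,0,0.0001,0,0,0.28,0],
    [0,0,0.0001,0,0,0.36,0],
    [0,0,0.0002,0,0,0.44,0],
    [0,0,0.0002,0,0,0.52,0],
    [0,0,0.0003,0,0,0.6,0],
    [0,0,0.0003,0,0,0.68,0],
    [0,0,0.0004,0,0,0.76,0]
  ]
}}

```text
t: 13.1
tool_pos: [0.6106, -0.2525, 0.1386]
tcp_rot: [0.938, 0.346, 0.0, 0.0]
force: [-0.2, -0.3, 3.9]
gripper_width: 0.097
gripper_force: 30.0
```

Call:
{"method": "play_rows", "body": {
  "rows": [
    [0,0,0,0,0,0.08,0],
    [0,0,0.0,0,0,0.16,0],
    [0,0,0.0001,0,0,0.24,0],
    [0,0,0.0001,0,0,0.32,0],
    [0,0,0.0002,0,0,0.4,0],
    [0,0,0.0002,0,0,0.48,0],
    [0,0,0.0002,0,0,0.56,0],
    [0,0,0.0003,0,0,0.64,0],
    [0,0,0.0003,0,0,0.72,0],
    [0,0,0.0004,0,0,0.8,0]
  ]
}}

```text
t: 13.93
tool_pos: [0.6098, -0.252, 0.1389]
tcp_rot: [0.729, 0.684, -0.0, -0.001]
force: [-5.8, 2.2, 8.5]
gripper_width: 0.1
gripper_force: 30.0
```

```bash
python3 s.py
```

```text
[ 0.6098 -0.252   0.1389] yaw -0.06379731940592226 q6 -0.36418891514441404 F [-5.7904  2.2266  8.4839] M [ 0.5078  1.1301 -0.0592] 9.113967845283534 1.926608383655548
```

Call:
{"method": "play_rows", "body": {
  "rows": [
    [-0.0003,0,0.0006,0,0,0.035,0],
    [-0.0004,0,0.0006,0,0,0.07,0],
    [-0.0004,0,0.0006,0,0,0.07,0],
    [-0.0004,0,0.0006,0,0,0.07,0],
    [-0.0004,0,0.0006,0,0,0.07,0],
    [-0.0004,0,0.0006,0,0,0.07,0]
  ]
}}

```text
t: 14.43
tool_pos: [0.6095, -0.2521, 0.139]
tcp_rot: [0.707, 0.707, -0.0, -0.001]
force: [-4.0, 4.5, 4.9]
gripper_width: 0.098
gripper_force: 30.0
```

```bash
python3 s.py; python3 - <<'E'
from h import *
cv2.imwrite("pics/end.png",np.hstack([arm.get_image("wrist")["frame"][:260,100:500],arm.get_image("top")["frame"][80:340,120:400]]))
E
```

```text
[ 0.6095 -0.2521  0.139 ] yaw 0.0003780785007658771 q6 -0.4283613617354798 F [-3.9854  4.4792  4.9415] M [0.9957 0.7659 0.0116] 8.889725802497464 0.04857585649006069
```

View pics/end.png

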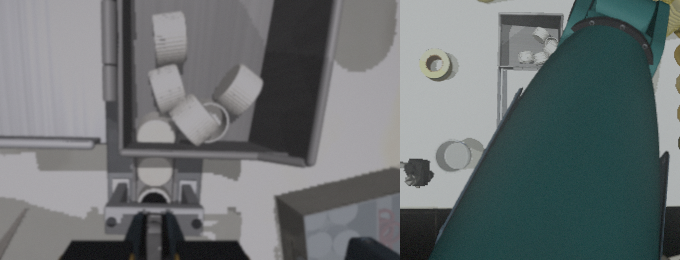

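The final view shows five caps plus the original in the hopper at (150–260,15–145). The tray is down, and the fingers hold the blade at (155,235).

```bash
python3 -c "
from plant import arm
print(arm.close_job())"
```

```text
the job is handed in; nothing more can be done
None
```

The job is handed in at about 14.5 s: all five caps are in the hopper, the tray is back on its rests, and the thumbscrew was seated firmly, backed off about 1.57 rad (a quarter turn, with the seat angle estimated from the torque readings) and is still gripped at 30 N.

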